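# Hold the self-closing specimen tray out at the mark

### The job

The small green cabinet keeps light-sensitive eggs on a tray that a spring pulls shut. First swing its door open by the handle to about a right angle or more, and leave it open; then draw the tray out by its bar handle until its black pointer stands over the red rider on the scale strip, and finish while still holding the tray by its handle there, motionless, for the photograph. Leave the other things on the worktop and on the cabinet where they are.

Things in the scene. Friction and masses are not known exactly. Their poses are not given: they have to be found in the camera images.
- cabinet: fixed green cabinet, carcass 160 deep (x) x 180 wide (y) x 110 high; place and yaw vary. Origin on the worktop, under the middle of the carcass's front face; its -x points out of the front, y to the robot's left. An aluminium scale strip, 16 wide, 8 high, lies along the cabinet's x at cabinet y = +90, from the left front corner to 140 out, passing under the door
- door (a joint): door angle, rad: 0 shut, grows as it opens, stop at 2.0; starts shut or a little ajar. Hinged on a vertical axis at the carcass's right front edge; its free left edge swings out to -x, then right: counter-clockwise seen from above. Turns easily (about 1 N at the handle) and stays where it is left
- door_handle (a point): middle (z = 82) of the door handle's upright round grip, diameter 10, straight from z = 52 to 99; 35 in front of the door's outer face, 25 from the free edge, joined to the door by an arm at each end. Can be straddled from above, a finger on either side along the door's width. Turns with the door; its x axis points from the grip square to the door's face
- door_hinge (a point): point on the door's vertical hinge axis, at the height of door_handle (z = 82). The door is a hollow hood, 180 wide, z 22 to 108, 70 deep: shut, its outer face lies 70 in front of the carcass
- tray (a joint): how far the tray is drawn out, m: 0 fully in, stop at 0.115; it moves straight along the cabinet's -x. A spring always pulls it back in: about 3.6 N when fully in, plus 0.6 N per 10 mm drawn out; let go, it runs shut
- tray_handle (a point): middle of the tray's bar handle: level round bar, diameter 10, 80 long along the cabinet's y, z = 88; 45 in front of the tray's grey front panel (top at z = 98), an arm at each end; free below down to z = 30. With the tray in it is 51 in front of the carcass, hidden under the shut door, in the open once the door is open. Moves with the tray
- tray_pointer (a point): tip of the black pointer, 5 wide, that sticks out to the left at the foot of the tray's front panel, z = 27 mm, above the scale strip; moves with the tray; hidden under the shut door when the tray is in
- rider: red plastic rider clipped over the scale strip, the mark; 10 long along the cabinet's x, 24 wide, 17 high. Origin: its middle, at worktop height; its axes are parallel to the cabinet's. Fixed, but somewhere else on the strip each time, 55 to 95 in front of where the pointer stands when the tray is shut; it may lie partly under the shut door
- specimen_box_a: bystander: clear box with two pale eggs on cotton, 68x85x40; origin under its centre
- specimen_box_b: bystander: clear box with a bluish egg on cotton, 70x65x47; origin under its centre
- specimen_box_g: bystander: clear box with a pale egg on cotton, 68x65x42; origin under its centre
- caliper: bystander: steel vernier caliper lying flat, 80x238x14; origin under its centre
- loupe: bystander: black stand loupe, 45x45x36; origin under its centre
- dusting_brush: bystander: flat brush with a red handle, 21x152x10; origin under its centre
- tag_reel: bystander: white thread reel standing on top of the cabinet near its back, 44 across, 34 high; origin under its centre

How it is judged:
By the outcome, as a careful person would: the job done as asked, in the order asked, and still so for the second after the job is handed in, while the arm keeps its last pose, push and grip.
It also fails if it takes over 58 s, if anything falls off the work surface, if the arm or the gripper's body presses on something with over 40 N, if the wrist force passes 120 N, or if a joint passes its speed limit or range.

### The arm

A 6-joint arm with a two-finger parallel gripper is mounted at the origin on a cart in front of the work surface, level with it; the furniture and walls round the work are solid. World frame = base frame: x ahead of the robot, y to its left, z up, the work surface at z = 0. Lengths are in m, angles in rad, forces in N, time in s.
With the tool pointing down it reaches from about 0.25 to 0.725 m from the base axis. Payload 4 kg.
Tool frame: the origin (TCP) lies midway between the tips of the shut fingers; the grasp point (between the pads) lies 19 mm behind it; z points along the fingers, y is the line along which they close (so a half turn about z gives the same grasp; the last joint's range is limited). The gripper opens to 85 mm and grips with 20 to 120 N. Pads are 22 mm wide; open, the fingers measure 114 mm over their backs; the gripper's body (76 mm by 85 mm) begins 54 mm behind the grasp point. The pads swing forward as they close: fully open they stand 13 mm farther back than shut.
Start: joints at [1.329, 0.241, 0.005, 1.335, 0, 1.571], TCP at [0.12, 0.485, 0.231] pointing down, gripper open.
Joint ranges: [-2.72, 2.72], [-1.05, 1.87], [-1.09, 1.28], [-1.99, 2.15], [-1.42, 1.44], [-3.14, 3.14]. Speed limits (rad/s): [2.79, 2.79, 3.14, 3.14, 3.14, 3.14].

### API

Orientations are given as a unit quaternion [x, y, z, w].
In Python, from workcell import bot gives the robot as it stands. The module is installed in compiled form; this text tells all that it offers.
- The arm moves only by the tool jog_arm, never from a script. Its argument "deltas" is a list of rows, each an object with "fingers": the opening, from 0 (shut) to 1 (fully open); "delta_pos": the shift along the tool's x, y, z normalised to -1 to 1, where 1 is 300 mm, a list of three; "yaw": the turn about the tool's z normalised to -1 to 1, where 1 is pi/4 rad. A call has 1 to 12 rows; each row is the pose to reach, as a shift and turn from the pose commanded when the call began, along the tool's axes at that moment; what a row does not reach only later rows make up. A row lasts 1/10 s, in which the tool goes at most 50 mm and 8.59 degrees, less where a joint would pass 70% of its speed; a pose out of reach is approached as far as the arm can. A call with a number of a shift or a turn outside -1 to 1 is refused whole. A call with a gripper value outside its range is refused whole. The fingers move at their own pace and stop on an object; the grip force is fixed at half the most. Time passes only in rows, so rows that repeat a pose let the fingers close. It gives the time, the measured TCP pose, the force, the opening and the grip force at its end, in the units of the state.
- bot.get_obs(): the state, without advancing time (a new reading comes with each control period).
- bot.camera(name): name is "scene" or "top"; returns a dict with "image" (384x512x3 uint8, red, green, blue), "range_z" (384x512 float32, m along the optical axis (not along the pixel's ray), 0 where there is no reading), "fx", "fy", "cx", "cy" (pixels), "rvec" (rotation vector, rad) and "tvec" (3), from world to camera coordinates, as OpenCV has them. Camera axes: x right, y down, z forward; pixel columns grow to the right and rows downward; lengths in m; the calibration is good to about 2 mm. A picture is of the moment at which its call begins.
- bot.job_done(): hands the job in; it is judged then, once.
The state is a dict: "clock": time; "joint_pos": joint angles; "joint_vel": joint speeds; "tau": joint torques, N m; "eef_pos": TCP position; "tool_rot": TCP orientation; "ft_force": force on the tool from outside, world axes, zero at the start; "ft_torque": the same for the moment, N m; "grip_width": finger opening in m; "grasp_force": force on a finger pad.
Only numpy, scipy, OpenCV 4.12 (cv2) and the standard library are available. Lean on these libraries where they do the work, as an engineer would, in place of code of your own. Each camera call takes 0.05 s, during which the arm holds its last target. There are 200 camera calls.

## Working session

There is one attempt and no reset: what is moved stays moved. The work goes in short steps, Python scripts to look and compute and a tool call to move; the robot and the scene stay as the last step left them, time stands still between calls to the robot, and variables do not carry over. Pictures are saved under pics/ and viewed, at most 10 in all, crops included, and the job is handed in when it is done.

Besides the shell and the picture viewer there is one more tool, called after "Emit:" as name([rows], argument=value, ...), one row to a line, values as JSON. jog_arm: Moves the arm, as the interface text tells. Scaled input: -1 to 1 covers 300 mm each way for a shift and pi/4 rad each way for a turn. Its arguments: {"type":"object","properties":{"deltas":{"type":"array","items":{"type":"object","properties":{"fingers":{"type":"number"},"delta_pos":{"type":"array","items":{"type":"number"}},"yaw":{"type":"number"}}}}},"required":["deltas"]}

```bash
mkdir -p pics; cat > h.py <<'E'
import numpy as np, cv2
from workcell import bot
def cam(n):
    c=bot.camera(n); R=cv2.Rodrigues(np.array(c["rvec"],float))[0]; t=np.array(c["tvec"],float).ravel()
    z=c["range_z"]; v,u=np.mgrid[:z.shape[0],:z.shape[1]]
    P=np.stack([(u-c["cx"])/c["fx"]*z,(v-c["cy"])/c["fy"]*z,z],-1)
    W=(P-t)@R; W[z==0]=np.nan
    return c,c["image"],W,R,t
def save(n,im,k=1):
    cv2.imwrite("pics/"+n,cv2.resize(im[...,::-1],None,fx=k,fy=k,interpolation=cv2.INTER_CUBIC))
E
python3 - <<'E'
from h import *
for n in("scene","top"):
    c,im,W,R,t=cam(n); save(n+"0.png",im,1.5); np.save(n+"W.npy",W); np.save(n+"I.npy",im)
    print(n,-R.T@t,c["fx"])
o=bot.get_obs(); print(o["eef_pos"],o["tool_rot"],o["clock"],o["grip_width"])
E
```

```text
scene [-0.27106625  0.64027687  1.25095505] 482.0050616631032
top [0.40882627 0.0310972  1.24923196] 425.18953974106597
[0.11958409 0.48491707 0.23050194] [ 1.20603402e-01  9.92700338e-01 -9.19676252e-04 -1.09039326e-04] 0.1 0.08541253499578207
```

View pics/scene0.png

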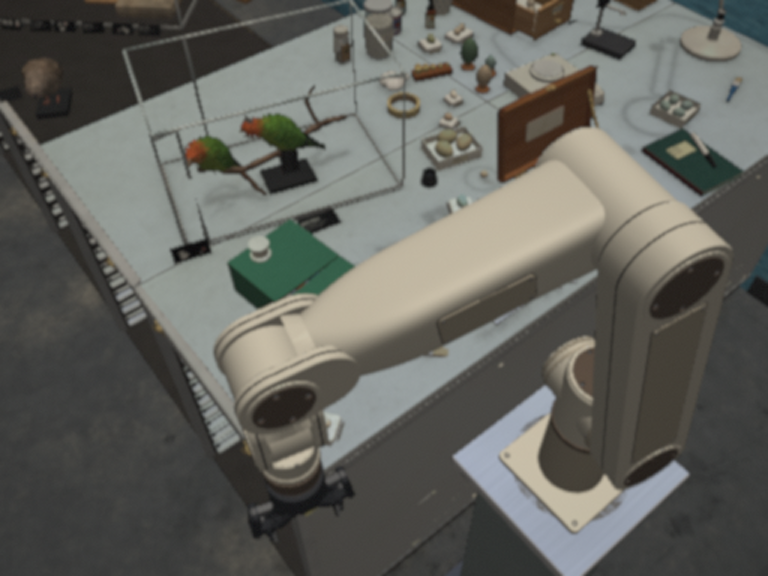

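View pics/top0.png

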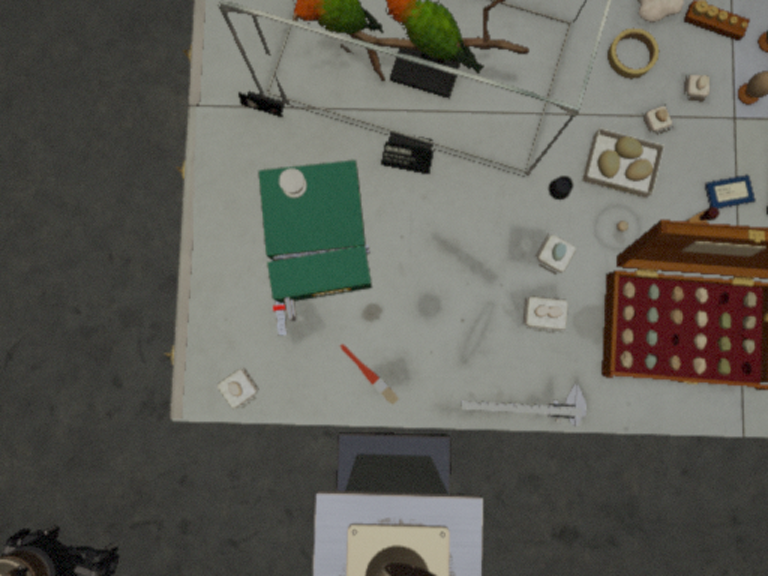

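The top view shows the green cabinet (260-370, 160-300), its front toward the robot. The handle and scale strip with the red rider are near (285, 305), the brush is at (370, 375) and a box is at (238, 388). The scene camera is mostly blocked by the arm.

```bash
python3 - <<'E'
from h import *
W=np.load("topW.npy"); im=np.load("topI.npy")
# cabinet & door tops
hsv=cv2.cvtColor(im,cv2.COLOR_RGB2HSV)
g=(hsv[...,0]>65)&(hsv[...,0]<95)&(hsv[...,1]>120)&(W[...,2]>.09)&(W[...,2]<.125)
g[:100]=0;g[205:]=0;g[:,:165]=0;g[:,255:]=0
P=W[g]; print(g.sum(),P.min(0),P.max(0),np.median(P[:,2]))
n,l,s,c=cv2.connectedComponentsWithStats(g.astype(np.uint8),connectivity=4)
for i in range(1,n):
    if s[i,4]>100:
        r=cv2.minAreaRect(W[l==i][:,:2].astype(np.float32)); print(s[i],r,cv2.boxPoints(r).round(4).tolist())
r=((hsv[...,0]<8)|(hsv[...,0]>172))&(hsv[...,1]>130)
r[:195]=0;r[230:]=0;r[:,:170]=0;r[:,210:]=0
print("red",W[r].round(4).tolist())
save("crop1.png",im[185:270,150:290],5.5)
# image of heights
for v in range(188,226,2): print(v,[int(round(1e3*x)) if x==x else -1 for x in W[v,176:206:2,2]])
E
```

```text
4658 [0.51041431 0.0671221  0.09218867] [0.76497774 0.26827243 0.11893174] 0.11025666421384461
[ 174  108   72   92 4657] ((0.6389130353927612, 0.16858242452144623), (0.23635120689868927, 0.17571322619915009), 8.26001262664795) [[0.5092999935150146, 0.23849999904632568], [0.534600019454956, 0.06469999998807907], [0.7684999704360962, 0.09860000014305115], [0.7432000041007996, 0.27250000834465027]]
red [[0.5065, 0.2306, 0.0234], [nan, nan, nan], [0.5037, 0.2491, 0.0165], [0.5037, 0.2462, 0.0168], [0.5037, 0.2431, 0.0177], [0.5038, 0.2401, 0.018], [0.5039, 0.2372, 0.0183], [0.5041, 0.2346, 0.016], [0.5042, 0.2318, 0.0155], [0.5002, 0.2508, 0.0226], [0.5007, 0.2488, 0.0178], [0.5008, 0.2459, 0.0176], [0.5008, 0.243, 0.0177], [0.5009, 0.2401, 0.0174], [0.5012, 0.2377, 0.0143], [0.5011, 0.2344, 0.0167], [0.5011, 0.2313, 0.0176], [0.4976, 0.2513, 0.0194], [0.4975, 0.2481, 0.0211], [0.4978, 0.2458, 0.0177], [0.4978, 0.2426, 0.0193], [0.4981, 0.2402, 0.016], [0.4982, 0.2374, 0.0155]]
188 [-2, -1, 111, 112, 109, 111, 111, 113, 104, 110, 111, 110, 107, 105, 109]
190 [-1, 4, -4, 107, 109, 111, 1
[... 390 characters left out ...]
1, 3, 0]
202 [-2, -2, 0, -2, 12, 8, 7, 103, 104, 61, -2, -5, 1, 1, 6]
204 [0, 3, 4, -1, 17, 18, 16, 12, 104, 57, 52, 4, -4, 1, -2]
206 [3, 2, -1, 19, 18, 16, 12, -1, 107, 100, 52, 2, 6, 0, 1]
208 [-1, -2, 3, -3, 8, 7, 11, 1, 106, 105, 60, 5, 4, 1, -2]
210 [1, 0, 2, -4, 10, 11, 9, 1, 104, 104, 65, 3, 0, 6, 0]
212 [-2, 3, -2, 0, 2, 8, 8, 5, 104, 101, 74, -1, -2, -4, 2]
214 [0, 0, 3, 1, 3, 10, 8, 2, -2, 6, -2, -1, 0, 3, 5]
216 [0, 1, 2, -1, 1, 9, 7, 5, -2, 0, -5, -1, 3, 2, 0]
218 [-2, -1, -1, -1, -1, 5, 10, 9, 4, 1, -1, 5, -2, 1, 1]
220 [2, -1, 2, -1, 2, 5, 8, 5, 3, 1, -1, 0, -2, -1, 4]
222 [-1, -4, -6, -2, -1, 8, 10, 4, 2, 1, 2, 2, 0, 2, 1]
224 [-1, 0, 1, 0, 4, 2, -1, 0, 0, 6, 0, -3, 3, -3, 4]
```

View pics/crop1.png

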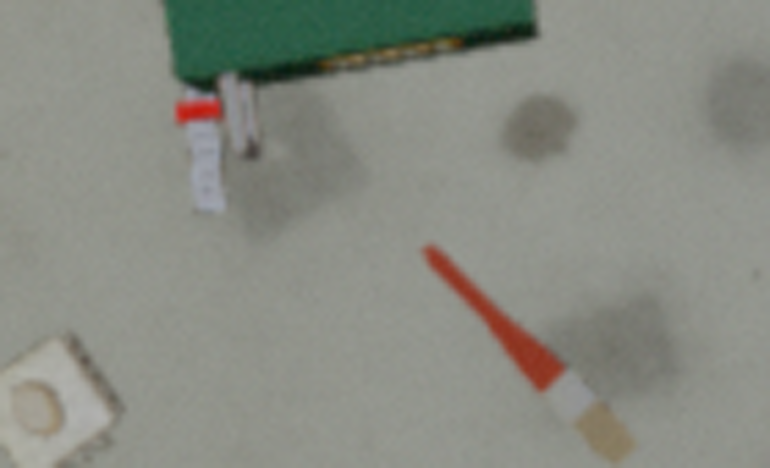

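```bash
python3 - <<'E'
from h import *
W=np.load("topW.npy"); im=np.load("topI.npy")
c=bot.camera("top");R=cv2.Rodrigues(np.array(c["rvec"]))[0];t=np.array(c["tvec"]).ravel()
def ray(u,v,z):
    d=R.T@np.array([(u-c["cx"])/c["fx"],(v-c["cy"])/c["fy"],1]);o=-R.T@t
    return (o+d*(z-o[2])/d[2])[:2]
hsv=cv2.cvtColor(im,cv2.COLOR_RGB2HSV)
g=(hsv[...,0]>65)&(hsv[...,0]<95)&(hsv[...,1]>120)&(hsv[...,2]>70)
m=np.zeros_like(g);m[104:202,168:252]=1;g&=m
def rect(sel,z):
    v,u=np.nonzero(sel);P=np.array([ray(a,b,z) for a,b in zip(u,v)],np.float32)
    r=cv2.minAreaRect(P);print(r[1],r[2],cv2.boxPoints(r).round(4).tolist())
v,u=np.mgrid[:384,:512]
seam=172-(u-179)*(7/68)
rect(g&(v<seam-2),.11);rect(g&(v>seam+2),.108)
V=hsv[...,2].astype(int)
for uu in range(184,246,6): print(uu,V[158:176,uu], V[190:205,uu])
for vv in range(112,196,8):
    e=np.nonzero(g[vv])[0]; print(vv,e[0],e[-1],[ray(x,vv,.11).round(4).tolist() for x in(e[0]-.5,e[-1]+.5)])
for uu in (180,186,200,210,220,230,236):
    e=np.nonzero(g[:,uu])[0]; print("col",uu,ray(uu,e[0]-.5,.11).round(4),ray(uu,e[-1]+.5,.108).round(4))
E
```

```text
(0.15689092874526978, 0.17536219954490662) 7.472601413726807 [[0.588100016117096, 0.2508000135421753], [0.6108999848365784, 0.07689999788999557], [0.7664999961853027, 0.09730000048875809], [0.7437000274658203, 0.2712000012397766]]
(0.06725163012742996, 0.17351609468460083) 9.715128898620605 [[0.5105000138282776, 0.2362000048160553], [0.5397999882698059, 0.06509999930858612], [0.6061000227928162, 0.07649999856948853], [0.5767999887466431, 0.2475000023841858]]
184 [ 87  90  92  88  92  93  85  87  87  89  91  73  84 108  89  72  87  92] [ 91  87  91  92  91  93  92  89  84  59  77 140 155 175 187]
190 [ 89  90  93  89  91  91  90  87  92  91  88  86 112 115  90  89  93  94] [ 91  93  92  90  91  93  87  85  92 122 137 123 120 115 114]
196 [ 93  93  92  89  92  86  89  88  89  88  79 117 125  87  85  95  89  94] [ 91  96  92  93  90  88  84  58  35  42  71 104 108 112 118]
202 [ 90  91  88  91  92  90  93  90  92  79  89 113 103  95  94  94  92  94] [ 93  90  92  89  85  85  53  30  37  63 114 124 123 124 127]
208 [ 89  88  91  89  92  92  90  92  86  75 102 106  95  93  92  91  92  93]
[... 978 characters left out ...]
0.7046, 0.2649], [0.7089, 0.0923]]
136 175 239 [[0.6823, 0.2639], [0.6867, 0.0862]]
144 176 239 [[0.6601, 0.2601], [0.6645, 0.0855]]
152 177 240 [[0.638, 0.2564], [0.6424, 0.0821]]
160 178 241 [[0.616, 0.2527], [0.6204, 0.0787]]
168 179 242 [[0.5941, 0.249], [0.5985, 0.0754]]
176 180 243 [[0.5723, 0.2454], [0.5767, 0.072]]
184 181 244 [[0.5505, 0.2417], [0.555, 0.0687]]
192 182 221 [[0.5288, 0.238], [0.5316, 0.1301]]
col 180 [0.7456 0.2516] [0.5521 0.2435]
col 186 [0.7488 0.2352] [0.5117 0.2255]
col 200 [0.7526 0.1968] [0.5209 0.188 ]
col 210 [0.7561 0.1694] [0.527  0.1612]
col 220 [0.7596 0.142 ] [0.5304 0.1343]
col 230 [0.7631 0.1146] [0.5365 0.1074]
col 236 [0.7551 0.0978] [0.5397 0.0913]
```

```bash
cat >> h.py <<'E'
from scipy.spatial.transform import Rotation as Ro
def go(p,psi):
    "world TCP target + tool-y direction (deg) -> normalised deltas"
    o=bot.get_obs(); r=Ro.from_quat(o["tool_rot"]); M=r.as_matrix()
    cur=np.degrees(np.arctan2(M[1,1],M[0,1])); d=(cur-psi+180)%360-180
    return (M.T@(np.array(p)-o["eef_pos"])/.3).round(4).tolist(), round(d/45,4), cur.round(2)
yaw=np.radians(7.9); ex=np.array([np.cos(yaw),np.sin(yaw)]); ey=np.array([-ex[1],ex[0]])
O=.6124*ex+.0793*ey; H=O-.09*ey
def handle(a):
    b=yaw+np.pi/2+a; w=np.array([np.cos(b),np.sin(b)]); out=np.array([-w[1],w[0]])
    return H+.155*w+.105*out, np.degrees(b)
E
python3 - <<'E'
from h import *
p,b=handle(.055); print(p,b, go([.30,.36,.2],b), go([*p,.17],b))
E
```

```text
[0.47529424 0.20557111] 101.05126787321953 ([-0.6837, -0.2603, 0.1025], np.float64(-0.5534), np.float64(76.15)) ([-1.3742, -0.6201, 0.2031], np.float64(-0.5534), np.float64(76.15))
```

Emit:
jog_arm([
  {"delta_pos":[-0.17,-0.065,0.03],"yaw":-0.14,"fingers":1},
  {"delta_pos":[-0.34,-0.13,0.05],"yaw":-0.28,"fingers":1},
  {"delta_pos":[-0.51,-0.195,0.08],"yaw":-0.42,"fingers":1},
  {"delta_pos":[-0.684,-0.26,0.1],"yaw":-0.553,"fingers":1},
  {"delta_pos":[-0.684,-0.26,0.1],"yaw":-0.553,"fingers":1},
  {"delta_pos":[-0.684,-0.26,0.1],"yaw":-0.553,"fingers":1},
  {"delta_pos":[-0.684,-0.26,0.1],"yaw":-0.553,"fingers":1},
  {"delta_pos":[-0.684,-0.26,0.1],"yaw":-0.553,"fingers":1},
])

```text
clock: 0.95
eef_pos: [0.2995, 0.3611, 0.2013]
tool_rot: [-0.097, 0.995, 0.0, -0.0]
ft_force: [-0.2, 0.3, 0.0]
grip_width: 0.0856
grasp_force: 0.0
```

```bash
python3 - <<'E'
from h import *
p,b=handle(.055); print(go([*p,.17],b)); o=bot.get_obs(); print(o["clock"],o["eef_pos"],o["joint_pos"],o["ft_force"])
c,im,W,R,t=cam("scene"); save("scene1.png",im[140:384,100:400],2.4)
E
```

```text
([-0.4751, -0.6217, 0.104], np.float64(0.001), np.float64(101.1))
0.95 [0.29953546 0.36114221 0.20131573] [ 8.78092435e-01  1.96033735e-01 -1.31483683e-01  1.24342014e+00
  4.40117384e-04  6.84394919e-01] [-0.19695832  0.28790074  0.01936571]
```

View pics/scene1.png

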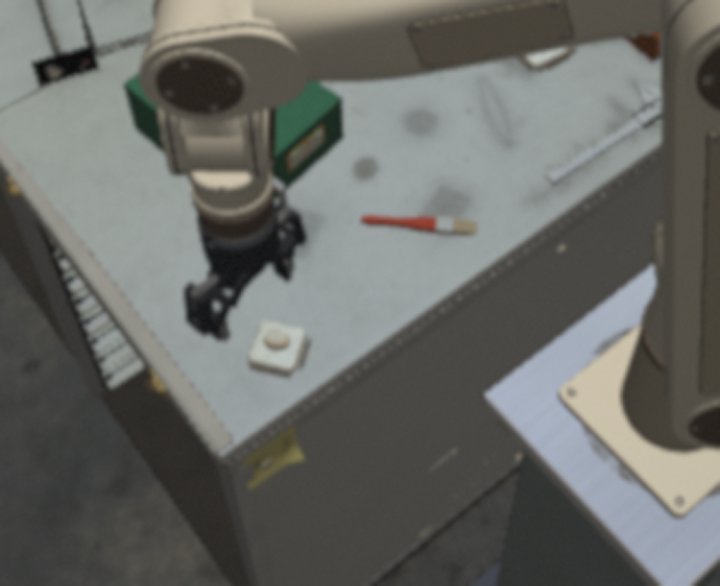

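The gripper (245, 265) is clear of the box at (278, 345). The rows ran as expected, so I'll go over the handle next.

Emit:
jog_arm([
  {"delta_pos":[-0.12,-0.155,0.03],"yaw":0,"fingers":1},
  {"delta_pos":[-0.24,-0.31,0.05],"yaw":0,"fingers":1},
  {"delta_pos":[-0.36,-0.465,0.08],"yaw":0,"fingers":1},
  {"delta_pos":[-0.475,-0.622,0.104],"yaw":0,"fingers":1},
  {"delta_pos":[-0.475,-0.622,0.104],"yaw":0,"fingers":1},
  {"delta_pos":[-0.475,-0.622,0.104],"yaw":0,"fingers":1},
  {"delta_pos":[-0.475,-0.622,0.104],"yaw":0,"fingers":1},
])

```text
clock: 1.7
eef_pos: [0.4755, 0.2052, 0.1698]
tool_rot: [-0.096, 0.995, 0.0, -0.001]
ft_force: [-0.3, 0.2, -0.2]
grip_width: 0.0852
grasp_force: 0.0
```

```bash
python3 - <<'E'
from h import *
p,b=handle(.055); print(go([*p,.062],b)); o=bot.get_obs(); print(o["clock"],o["eef_pos"],o["ft_force"])
E
```

```text
([0.0002, 0.0013, 0.3594], np.float64(-0.0005), np.float64(101.03))
1.7 [0.47552642 0.20516988 0.16983359] [-0.31670263  0.21738007 -0.20445086]
```

Emit:
jog_arm([
  {"delta_pos":[0,0,0.07],"yaw":0,"fingers":1},
  {"delta_pos":[0,0,0.14],"yaw":0,"fingers":1},
  {"delta_pos":[0,0,0.21],"yaw":0,"fingers":1},
  {"delta_pos":[0,0,0.28],"yaw":0,"fingers":1},
  {"delta_pos":[0,0,0.36],"yaw":0,"fingers":1},
  {"delta_pos":[0,0,0.36],"yaw":0,"fingers":1},
])

```text
clock: 2.3
eef_pos: [0.472, 0.2055, 0.0596]
tool_rot: [-0.098, 0.995, -0.001, -0.003]
ft_force: [-0.4, -0.1, 0.2]
grip_width: 0.0851
grasp_force: 0.0
```

Emit:
jog_arm([
  {"delta_pos":[0,0,0],"yaw":0,"fingers":0},
  {"delta_pos":[0,0,0],"yaw":0,"fingers":0},
  {"delta_pos":[0,0,0],"yaw":0,"fingers":0},
  {"delta_pos":[0,0,0],"yaw":0,"fingers":0},
  {"delta_pos":[0,0,0],"yaw":0,"fingers":0},
  {"delta_pos":[0,0,0],"yaw":0,"fingers":0},
  {"delta_pos":[0,0,0],"yaw":0,"fingers":0},
  {"delta_pos":[0,0,0],"yaw":0,"fingers":0},
  {"delta_pos":[0,0,0],"yaw":0,"fingers":0},
  {"delta_pos":[0,0,0],"yaw":0,"fingers":0},
])

```text
clock: 3.3
eef_pos: [0.4754, 0.2059, 0.0629]
tool_rot: [-0.097, 0.995, 0.001, -0.0]
ft_force: [-3.9, 3.2, 4.8]
grip_width: 0.0087
grasp_force: 58.4
```

```bash
python3 - <<'E'
import numpy as np
for D in np.arange(4,37,4):
    d=np.radians(D); print(D, ((.155*np.sin(d)-.105*(1-np.cos(d)))/.3).round(4), ((-.155*(1-np.cos(d))-.105*np.sin(d))/.3).round(4), round(-D/45,4))
E
```

```text
4 0.0352 -0.0257 -0.0889
8 0.0685 -0.0537 -0.1778
12 0.0998 -0.0841 -0.2667
16 0.1289 -0.1165 -0.3556
20 0.1556 -0.1509 -0.4444
24 0.1799 -0.187 -0.5333
28 0.2016 -0.2248 -0.6222
32 0.2206 -0.264 -0.7111
36 0.2368 -0.3044 -0.8
```

Emit:
jog_arm([
  {"delta_pos":[0.0352,-0.0257,0],"yaw":-0.089,"fingers":0},
  {"delta_pos":[0.0685,-0.0537,0],"yaw":-0.178,"fingers":0},
  {"delta_pos":[0.0998,-0.0841,0],"yaw":-0.267,"fingers":0},
  {"delta_pos":[0.1289,-0.1165,0],"yaw":-0.356,"fingers":0},
  {"delta_pos":[0.1556,-0.1509,0],"yaw":-0.444,"fingers":0},
  {"delta_pos":[0.18,-0.187,0],"yaw":-0.533,"fingers":0},
  {"delta_pos":[0.2016,-0.2248,0],"yaw":-0.622,"fingers":0},
  {"delta_pos":[0.2206,-0.264,0],"yaw":-0.711,"fingers":0},
  {"delta_pos":[0.2206,-0.264,0],"yaw":-0.711,"fingers":0},
])

```text
clock: 4.2
eef_pos: [0.427, 0.1131, 0.0629]
tool_rot: [-0.366, 0.931, -0.001, 0.001]
ft_force: [1.8, -0.9, 2.0]
grip_width: 0.0085
grasp_force: 59.4
```

Forces are small, so the hinge model holds.

Emit:
jog_arm([
  {"delta_pos":[0.0352,-0.0257,0],"yaw":-0.089,"fingers":0},
  {"delta_pos":[0.0685,-0.0537,0],"yaw":-0.178,"fingers":0},
  {"delta_pos":[0.0998,-0.0841,0],"yaw":-0.267,"fingers":0},
  {"delta_pos":[0.1289,-0.1165,0],"yaw":-0.356,"fingers":0},
  {"delta_pos":[0.1556,-0.1509,0],"yaw":-0.444,"fingers":0},
  {"delta_pos":[0.18,-0.187,0],"yaw":-0.533,"fingers":0},
  {"delta_pos":[0.2016,-0.2248,0],"yaw":-0.622,"fingers":0},
  {"delta_pos":[0.2206,-0.264,0],"yaw":-0.711,"fingers":0},
  {"delta_pos":[0.2206,-0.264,0],"yaw":-0.711,"fingers":0},
])

```text
clock: 5.1
eef_pos: [0.4347, 0.0108, 0.0629]
tool_rot: [-0.608, 0.794, -0.001, 0.002]
ft_force: [5.1, 1.0, 0.2]
grip_width: 0.0086
grasp_force: 59.4
```

Emit:
jog_arm([
  {"delta_pos":[0.0352,-0.0257,0],"yaw":-0.089,"fingers":0},
  {"delta_pos":[0.0685,-0.0537,0],"yaw":-0.178,"fingers":0},
  {"delta_pos":[0.0998,-0.0841,0],"yaw":-0.267,"fingers":0},
  {"delta_pos":[0.1289,-0.1165,0],"yaw":-0.356,"fingers":0},
  {"delta_pos":[0.1556,-0.1509,0],"yaw":-0.444,"fingers":0},
  {"delta_pos":[0.18,-0.187,0],"yaw":-0.533,"fingers":0},
  {"delta_pos":[0.2016,-0.2248,0],"yaw":-0.622,"fingers":0},
  {"delta_pos":[0.2206,-0.264,0],"yaw":-0.711,"fingers":0},
  {"delta_pos":[0.2368,-0.3044,0],"yaw":-0.8,"fingers":0},
  {"delta_pos":[0.2368,-0.3044,0],"yaw":-0.8,"fingers":0},
])

```text
clock: 6.1
eef_pos: [0.505, -0.0801, 0.0629]
tool_rot: [0.824, -0.566, 0.001, -0.002]
ft_force: [4.1, 4.4, 2.9]
grip_width: 0.0085
grasp_force: 59.8
```

Emit:
jog_arm([
  {"delta_pos":[0,0,0],"yaw":0,"fingers":0.5},
  {"delta_pos":[0,0,0],"yaw":0,"fingers":0.5},
  {"delta_pos":[0,0,0],"yaw":0,"fingers":0.5},
  {"delta_pos":[0,0,0],"yaw":0,"fingers":0.5},
  {"delta_pos":[0,0,0],"yaw":0,"fingers":0.5},
  {"delta_pos":[0,0,0],"yaw":0,"fingers":0.5},
  {"delta_pos":[0,0,0],"yaw":0,"fingers":0.5},
])

```text
clock: 6.8
eef_pos: [0.5015, -0.081, 0.0621]
tool_rot: [0.824, -0.566, -0.0, 0.0]
ft_force: [-0.4, 0.1, 0.2]
grip_width: 0.0427
grasp_force: 0.0
```

Emit:
jog_arm([
  {"delta_pos":[0,0,-0.07],"yaw":0,"fingers":0.5},
  {"delta_pos":[0,0,-0.15],"yaw":0,"fingers":0.5},
  {"delta_pos":[0,0,-0.25],"yaw":0,"fingers":0.4},
  {"delta_pos":[0,0,-0.35],"yaw":0,"fingers":0.4},
  {"delta_pos":[0,0,-0.45],"yaw":0,"fingers":0.4},
  {"delta_pos":[0,0,-0.45],"yaw":0,"fingers":0.4},
])

```text
clock: 7.4
eef_pos: [0.5044, -0.0815, 0.2018]
tool_rot: [0.824, -0.566, 0.004, -0.002]
ft_force: [0.7, 0.1, 0.8]
grip_width: 0.0339
grasp_force: 0.0
```

```bash
python3 - <<'E'
from h import *
o=bot.get_obs(); print(o["clock"],o["eef_pos"],o["joint_pos"],o["ft_force"])
c,im,W,R,t=cam("top"); np.save("topW1.npy",W); np.save("topI1.npy",im); save("top1.png",im[95:260,150:300],3.5)
E
```

```text
7.4 [ 0.50438177 -0.08148114  0.20180658] [-1.60146901e-01  2.69574978e-01 -3.43347860e-02  1.25778346e+00
 -2.68589667e-05 -2.09765975e+00] [0.73937325 0.12523348 0.84286865]
```

View pics/top1.png

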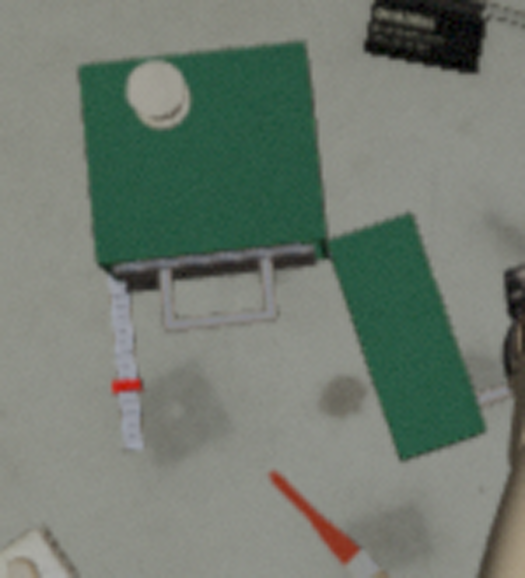

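The door stands at about 105° with its hinge at crop (328, 245). The tray's bar handle is at (165–275, 323), the pointer at the panel's left foot is near (108, 268), and the rider is at (127, 385). Next I'll measure the bar and rider.

```bash
python3 - <<'E'
from h import *
W=np.load("topW1.npy"); im=np.load("topI1.npy")
C=lambda P:((P[...,0]-O[0])*ex[0]+(P[...,1]-O[1])*ex[1],(P[...,0]-O[0])*ey[0]+(P[...,1]-O[1])*ey[1])
X,Y=C(W); Z=W[...,2]
print("O",O)
s=(X>-.07)&(X<-.035)&(abs(Y)<.06)&(Z>.07)&(Z<.11); 
v,u=np.nonzero(s); print(s.sum(),"X",np.percentile(X[s],[5,50,95]),"Y",Y[s].min(),Y[s].max(),np.median(Z[s]))
b=s&(abs(Y)<.03); print("bar",b.sum(),X[b].mean(),Z[b].mean(),np.polyfit(Y[b],X[b],1))
hsv=cv2.cvtColor(im,cv2.COLOR_RGB2HSV)
r=((hsv[...,0]<8)|(hsv[...,0]>172))&(hsv[...,1]>120)&(abs(Y-.09)<.02)&(X<-.03)&(X>-.15)
v,u=np.nonzero(r);c=bot.camera("top");R=cv2.Rodrigues(np.array(c["rvec"]))[0];t=np.array(c["tvec"]).ravel()
def ray(u,v,z):
    d=R.T@np.array([(u-c["cx"])/c["fx"],(v-c["cy"])/c["fy"],1]);o=-R.T@t
    return o+d*(z-o[2])/d[2]
print("rider px",u.mean(),v.mean(),r.sum(),"cab",C(ray(u.mean(),v.mean(),.017)),np.nanmean(X[r]),np.nanmean(Y[r]))
for p in [(127,385),(165,325),(275,320)]: print(C(ray(150+p[0]/3.5,95+p[1]/3.5,.017 if p[0]<150 else .088)))
save("crop2.png",im[160:220,170:240],8)
print(go([*(O-.051*ex),.2],187.9), go([*(O-.051*ex),.2],7.9), O-.051*ex)
E
```

```text
O [0.59568864 0.16271844]
129 X [-0.05032701 -0.04564322 -0.03760992] Y -0.04320195513572587 0.04524433471519425 0.09249931213257696
bar 79 -0.0462012882781684 0.09272532825606197 [-0.00826737 -0.04620003]
rider px 185.56 204.8 25 cab (np.float64(-0.08245648502626661), np.float64(0.09095916324740479)) -0.08255111490429456 0.09080944418331431
(np.float64(-0.08327334115470311), np.float64(0.08891423551905817))
(np.float64(-0.04640521356762182), np.float64(0.04351633906949265))
(np.float64(-0.05214308319601591), np.float64(-0.042897161525838126))
([-0.6851, -0.4175, -0.0075], np.float64(0.2915), np.float64(-158.98)) ([-0.6851, -0.4175, -0.0075], np.float64(-3.7085), np.float64(-158.98)) [0.54517266 0.15570877]
```

View pics/crop2.png

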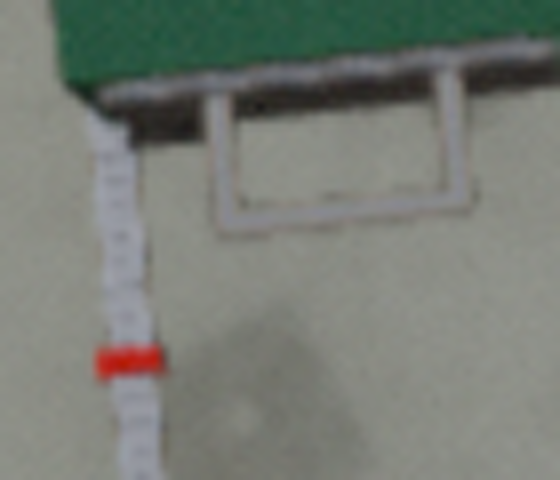

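The crop shows the bar at (235–465, 222–200), the rider at (130, 360) and the pointer still near the strip's top. The bar lies about 48 mm in front of my carcass estimate, against an expected 51, so I'll aim there.

```bash
python3 - <<'E'
from h import *
print(go([*(O-.048*ex),.2],187.9))
E
```

```text
([-0.6829, -0.4272, -0.0075], np.float64(0.2915), np.float64(-158.98))
```

Emit:
jog_arm([
  {"delta_pos":[-0.11,-0.07,0],"yaw":0.05,"fingers":0.4},
  {"delta_pos":[-0.23,-0.14,0],"yaw":0.1,"fingers":0.4},
  {"delta_pos":[-0.34,-0.21,0],"yaw":0.15,"fingers":0.4},
  {"delta_pos":[-0.46,-0.285,0],"yaw":0.2,"fingers":0.4},
  {"delta_pos":[-0.57,-0.355,0],"yaw":0.25,"fingers":0.4},
  {"delta_pos":[-0.683,-0.427,0],"yaw":0.292,"fingers":0.4},
  {"delta_pos":[-0.683,-0.427,0],"yaw":0.292,"fingers":0.4},
  {"delta_pos":[-0.683,-0.427,0],"yaw":0.292,"fingers":0.4},
  {"delta_pos":[-0.683,-0.427,0],"yaw":0.292,"fingers":0.4},
])

```text
clock: 8.4
eef_pos: [0.5468, 0.1553, 0.1959]
tool_rot: [0.754, -0.657, -0.001, 0.001]
ft_force: [0.5, -0.4, -1.1]
grip_width: 0.034
grasp_force: 0.0
```

```bash
python3 - <<'E'
from h import *
print(go([*(O-.048*ex),.069],187.9)); o=bot.get_obs(); print(o["eef_pos"],o["joint_pos"][5])
E
```

```text
([-0.0024, -0.0061, 0.4229], np.float64(-0.001), np.float64(-172.15))
[0.54677359 0.1552873  0.19586   ] -1.4309375832685878
```

Emit:
jog_arm([
  {"delta_pos":[0,-0.004,0.08],"yaw":0,"fingers":0.4},
  {"delta_pos":[0,-0.004,0.16],"yaw":0,"fingers":0.4},
  {"delta_pos":[0,-0.004,0.24],"yaw":0,"fingers":0.4},
  {"delta_pos":[0,-0.004,0.32],"yaw":0,"fingers":0.4},
  {"delta_pos":[0,-0.004,0.38],"yaw":0,"fingers":0.4},
  {"delta_pos":[0,-0.004,0.423],"yaw":0,"fingers":0.4},
  {"delta_pos":[0,-0.004,0.423],"yaw":0,"fingers":0.4},
])

```text
clock: 9.1
eef_pos: [0.5471, 0.1548, 0.0682]
tool_rot: [0.753, -0.657, -0.001, 0.002]
ft_force: [-0.3, 0.1, -0.5]
grip_width: 0.0342
grasp_force: 0.0
```

Emit:
jog_arm([
  {"delta_pos":[0,0,0],"yaw":0,"fingers":0},
  {"delta_pos":[0,0,0],"yaw":0,"fingers":0},
  {"delta_pos":[0,0,0],"yaw":0,"fingers":0},
  {"delta_pos":[0,0,0],"yaw":0,"fingers":0},
  {"delta_pos":[0,0,0],"yaw":0,"fingers":0},
  {"delta_pos":[0,0,0],"yaw":0,"fingers":0},
  {"delta_pos":[0,0,0],"yaw":0,"fingers":0},
])

```text
clock: 9.8
eef_pos: [0.55, 0.1563, 0.0715]
tool_rot: [0.754, -0.657, 0.001, -0.001]
ft_force: [1.6, -2.7, 5.6]
grip_width: 0.0078
grasp_force: 58.9
```

Emit:
jog_arm([
  {"delta_pos":[0,0.025,0],"yaw":0,"fingers":0},
  {"delta_pos":[0,0.05,0],"yaw":0,"fingers":0},
  {"delta_pos":[0,0.075,0],"yaw":0,"fingers":0},
  {"delta_pos":[0,0.1,0],"yaw":0,"fingers":0},
  {"delta_pos":[0,0.125,0],"yaw":0,"fingers":0},
  {"delta_pos":[0,0.15,0],"yaw":0,"fingers":0},
  {"delta_pos":[0,0.175,0],"yaw":0,"fingers":0},
  {"delta_pos":[0,0.2,0],"yaw":0,"fingers":0},
  {"delta_pos":[0,0.22,0],"yaw":0,"fingers":0},
  {"delta_pos":[0,0.235,0],"yaw":0,"fingers":0},
  {"delta_pos":[0,0.235,0],"yaw":0,"fingers":0},
])

```text
clock: 10.9
eef_pos: [0.4823, 0.1471, 0.0715]
tool_rot: [0.754, -0.657, 0.003, -0.003]
ft_force: [8.6, -1.3, -0.6]
grip_width: 0.0076
grasp_force: 59.0
```

```bash
python3 - <<'E'
from h import *
o=bot.get_obs(); print(o["clock"],o["eef_pos"],o["ft_force"],o["grip_width"])
c,im,W,R,t=cam("top"); np.save("topW2.npy",W); np.save("topI2.npy",im); save("top2.png",im[160:230,165:245],7)
c,im,W,R,t=cam("scene"); np.save("scI2.npy",im); print(im.shape)
p=R@np.array([.5,.241,.02])+t; print(p[0]/p[2]*c["fx"]+c["cx"],p[1]/p[2]*c["fy"]+c["cy"])
E
```

```text
10.9 [0.48232808 0.14713389 0.07150546] [ 8.61961307 -1.33898126 -0.6321007 ] 0.0076358781686927295
(384, 512, 3)
205.5664308027593 234.25790295975366
```

View pics/top2.png

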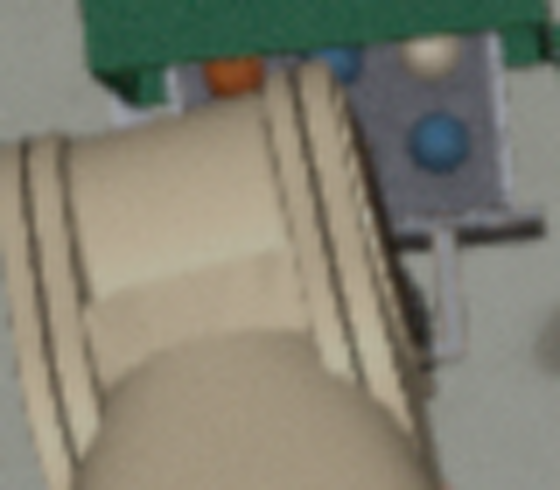

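In the top view the wrist hides the pointer and strip. The tray is out, with its panel at about (470, 230). I'll check the scene camera.

```bash
python3 - <<'E'
from h import *
im=np.load("scI2.npy"); save("sc2.png",im[190:270,155:255],7)
E
```

```text
(no output)
```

View pics/sc2.png

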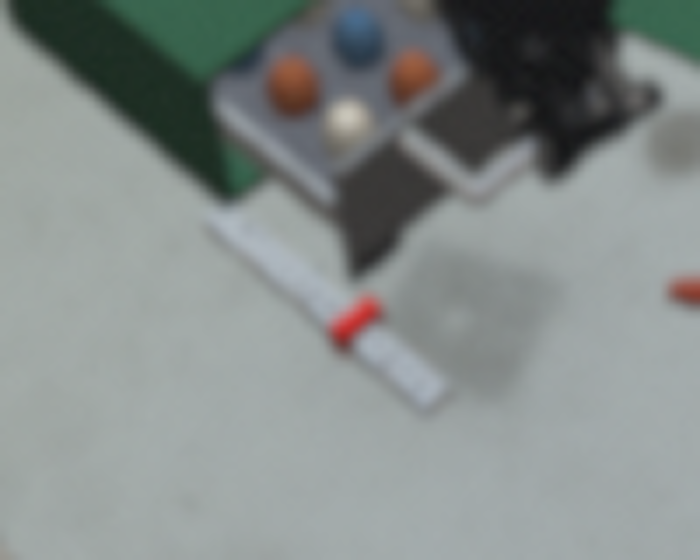

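The scene camera sees the rider at crop (355, 322) and the dark pointer tip near (355, 270), just behind it. I'll measure both in this one camera so calibration error cancels.

```bash
cat > m.py <<'E'
from h import *
import sys
ims=[]
for i in range(6):
    c,im,W,R,t=cam("scene"); ims.append(im.astype(np.float32))
im=np.mean(ims,0)
def proj(X,Y,z):
    w=O[:,None]+np.outer(ex,np.ravel(X))+np.outer(ey,np.ravel(Y)); p=R@np.vstack([w,np.full(w.shape[1],z) if np.isscalar(z) else np.ravel(z)])+t[:,None]
    return p[0]/p[2]*c["fx"]+c["cx"],p[1]/p[2]*c["fy"]+c["cy"]
def rect(xs,ys,z):
    X,Y=np.meshgrid(xs,ys); u,v=proj(X,Y,z)
    return cv2.remap(im,u.reshape(X.shape).astype(np.float32),v.reshape(X.shape).astype(np.float32),cv2.INTER_CUBIC)
# rider: match red centroid with box silhouette
red=np.clip(im[...,0]-im[...,1:].max(-1)-40,0,None); m=np.zeros_like(red); m[222:250,190:225]=1; red*=m
v,u=np.mgrid[:384,:512]; cu,cv_=(u*red).sum()/red.sum(),(v*red).sum()/red.sum()
def sil(X,Y):
    a=np.array([(x,y,z) for x in(-.005,.005) for y in(-.012,.012) for z in(0,.017)])
    pu,pv=proj(X+a[:,0],Y+a[:,1],a[:,2]); h=cv2.convexHull(np.stack([pu,pv],1).astype(np.float32)); M=cv2.moments(h)
    return np.array([M["m10"],M["m01"]])/M["m00"]
from scipy.optimize import fsolve
s=fsolve(lambda q:(sil(*q)-[cu,cv_]),[-.082,.09]); print("rider px",cu,cv_,"cab",s.round(4))
def topc(X,Y,z=.017): return np.array([f[0] for f in proj(X,Y,z)])
print("if centroid is top face:",fsolve(lambda q:topc(*q)-[cu,cv_],[-.082,.09]).round(4))
xs=np.arange(-.115,-.035,.001)
for Y in (.072,.076,.080,.084,.088,.092,.096):
    g=rect(xs,[Y],.027)[0].mean(-1); print(Y,"X=-115..-36:",g[::2].astype(int))
k=8;xs=np.arange(-.115,-.035,.001/k);ys=np.arange(.11,.045,-.001/k)
r=rect(xs,ys,.027).clip(0,255).astype(np.uint8).copy()
for x in range(-110,-35,10): cv2.line(r,(int((x+115)*k),0),(int((x+115)*k),12),(0,0,255),1)
for y in range(50,110,10): cv2.line(r,(0,int((110-y)*k)),(12,int((110-y)*k)),(0,0,255),1)
if len(sys.argv)>1: save(sys.argv[1],r)
o=bot.get_obs(); print(o["clock"],o["eef_pos"],"bar X",((o["eef_pos"][:2]-O)@ex).round(4),o["ft_force"])
E
python3 m.py rect1.png
```

```text
rider px 205.23740467974952 235.24143209315528 cab [-0.0794  0.0892]
if centroid is top face: [-0.0843  0.0927]
0.072 X=-115..-36: [138 137 136 136 136 136 136 136 137 139 141 144 148 152 155 157 157 151
 142 127 100  77  58  47  48  53  58  68  75  89 103 116 130 135 141 143
 143 142 142 141]
0.076 X=-115..-36: [135 134 134 134 134 134 135 136 137 140 143 147 150 153 157 158 158 156
 147 129 106  82  62  57  63  75  85 101 114 129 142 151 160 161 164 163
 162 163 161 161]
0.08 X=-115..-36: [133 133 133 133 134 134 135 137 139 141 144 145 147 150 152 153 154 152
 142 127 109  88  82  89 101 120 132 143 151 156 162 164 166 166 166 165
 165 164 164 164]
0.084 X=-115..-36: [133 133 133 134 135 135 136 134 132 128 127 126 129 133 135 142 147 149
 145 138 129 122 126 136 145 155 159 161 163 163 164 164 165 165 165 165
 165 165 165 165]
0.088 X=-115..-36: [141 140 141 142 141 140 136 128 119 107 100  99 103 112 125 139 150 155
 160 159 156 158 160 164 165 166 165 164 162 162 165 166 167 168 168 169
 168 168 167 167]
0.092 X=-115..-36: [161 161 162 161 160 158 152 144 131 115 102  95  98 110 130 144 158 168
 172 174 174 175 175 176 175 174 173 172 171 172 174 175 177 176 176 176
 175 176 175 175]
0.096 X=-115..-36: [170 173 174 174 173 171 169 162 146 127 110  98  99 112 131 146 162 169
 172 174 175 177 178 177 176 176 178 178 178 177 179 181 181 181 181 181
 181 181 181 181]
11.3 [0.48295279 0.14722296 0.07147978] bar X -0.1138 [ 7.70798602 -1.77405165  0.05024553]
```

View pics/rect1.png

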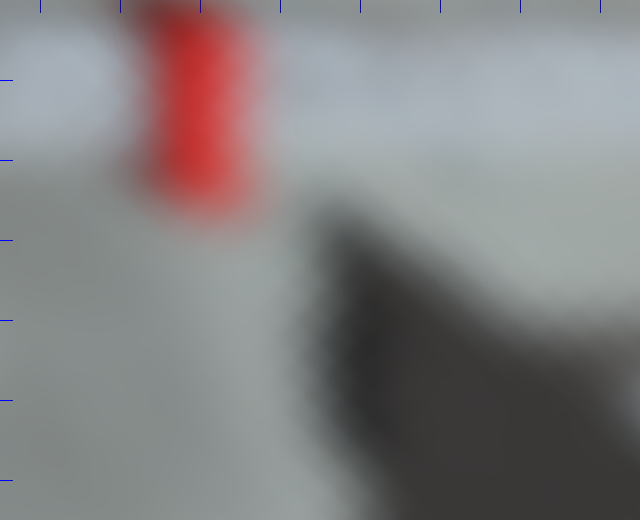

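The tip shows at about (335, 200), which is cabinet X ≈ -73 mm. Next I'll pin down the rider from its edges in the same camera and cross-check the scene camera against the top camera using the strip's end.

```bash
cat > m2.py <<'E'
from m import *
def half(x,p):
    i=int(np.argmax(p)); h=(p[i]+0)/2
    a=i
    while p[a]>h:a-=1
    b=i
    while p[b]>h:b+=1
    f=lambda j,k:x[j]+(h-p[j])/(p[k]-p[j])*(x[k]-x[j])
    return f(a,a+1),f(b,b-1)
xs=np.arange(-.12,-.05,.0005)
for z in (.017,.008):
    q=rect(xs,np.arange(.084,.098,.001),z); q=(q[...,0]-q[...,1:].mean(-1)).mean(0); q-=np.percentile(q,20)
    print("rider z",z,"front,back",np.round(half(xs,q),4))
ys=np.arange(.06,.12,.0005); q=rect(ys*0-.0,[0],.017)
X,Y=np.meshgrid(np.arange(-.085,-.079,.001),ys);
def yprof(z):
    X,Y=np.meshgrid(np.arange(-.085,-.079,.001),ys); u,v=proj(X,Y,z); q=cv2.remap(im,u.reshape(X.shape).astype(np.float32),v.reshape(X.shape).astype(np.float32),1)
    q=(q[...,0]-q[...,1:].mean(-1)).mean(1); return half(ys,q-np.percentile(q,20))
print("Y edges z.017",np.round(yprof(.017),4),"z0",np.round(yprof(0),4))
xe=np.arange(-.16,-.11,.001); g=rect(xe,np.arange(.087,.094,.001),.008).mean((0,2)); print("strip end scene",dict(zip((xe*1e3).round().astype(int).tolist(),g.astype(int).tolist())))
# top camera, picture taken before the tray move
T=np.load("topI1.npy").astype(np.float32); c,_,_,R,t=cam("top")
import m; m.im=T; m.c,m.R,m.t=c,R,t
g=m.rect(xe,np.arange(.087,.094,.001),.008).mean((0,2)); print("strip end top",dict(zip((xe*1e3).round().astype(int).tolist(),g.astype(int).tolist())))
q=m.rect(xs,np.arange(.084,.098,.001),.017); q=(q[...,0]-q[...,1:].mean(-1)).mean(0); print("top rider",np.round(half(xs,q-np.percentile(q,20)),4))
E
python3 m2.py | grep -v X=
```

```text
rider px 205.2398595270917 235.2418178591207 cab [-0.0794  0.0892]
if centroid is top face: [-0.0843  0.0927]
 142 127 100  78  58  47  48  54  58  67  74  87 101 113 128 134 140 143
 143 142 142 141]
 147 130 106  82  62  57  62  75  85 101 114 129 142 150 159 161 164 163
 162 162 161 160]
 142 127 109  88  82  90 102 121 132 144 151 156 162 164 166 166 166 165
 165 164 164 164]
 145 138 129 122 126 136 145 155 159 161 163 163 164 165 165 165 165 165
 165 165 165 165]
 160 159 157 158 159 164 165 166 165 163 162 162 164 166 167 168 168 169
 168 168 167 167]
 172 173 174 175 175 176 175 174 173 172 171 172 174 175 177 177 177 177
 175 176 175 175]
 172 174 175 177 178 177 176 176 178 178 178 178 179 181 181 181 181 181
 181 181 181 181]
11.6 [0.48300093 0.1472423  0.07151893] bar X -0.1137 [ 7.89166718 -1.45698    -0.95180985]
rider z 0.017 front,back [-0.0896 -0.0788]
rider z 0.008 front,back [-0.0845 -0.0736]
Y edges z.017 [0.0796 0.1044] z0 [0.0737 0.1014]
strip end scene {-160: 161, -159: 160, -158: 160, -157: 160, -156: 160, -155: 160, -154: 159, -153: 159, -152: 159, -151: 158,
[... 333 characters left out ...]
20: 175, -119: 175, -118: 174, -117: 174, -116: 173, -115: 173, -114: 174, -113: 174, -112: 174, -111: 174}
strip end top {-160: 136, -159: 136, -158: 136, -157: 136, -156: 136, -155: 135, -154: 134, -153: 134, -152: 134, -151: 135, -150: 136, -149: 135, -148: 135, -147: 134, -146: 134, -145: 135, -144: 135, -143: 134, -142: 133, -141: 132, -140: 131, -139: 131, -138: 131, -137: 132, -136: 134, -135: 139, -134: 147, -133: 154, -132: 159, -131: 159, -130: 157, -129: 154, -128: 153, -127: 151, -126: 148, -125: 145, -124: 143, -123: 144, -122: 147, -121: 151, -120: 153, -119: 153, -118: 152, -117: 150, -116: 147, -115: 146, -114: 147, -113: 150, -112: 153, -111: 154}
top rider [-0.0864 -0.0775]
```

Emit:
jog_arm([
  {"delta_pos":[0,0.01,0],"yaw":0,"fingers":0},
  {"delta_pos":[0,0.02,0],"yaw":0,"fingers":0},
  {"delta_pos":[0,0.03,0],"yaw":0,"fingers":0},
  {"delta_pos":[0,0.0367,0],"yaw":0,"fingers":0},
  {"delta_pos":[0,0.0367,0],"yaw":0,"fingers":0},
  {"delta_pos":[0,0.0367,0],"yaw":0,"fingers":0},
])

```text
clock: 12.25
eef_pos: [0.4722, 0.1458, 0.0715]
tool_rot: [0.754, -0.657, 0.003, -0.003]
ft_force: [8.5, -1.0, -1.2]
grip_width: 0.0074
grasp_force: 59.0
```

```bash
python3 - <<'E'
import sys; sys.argv=['m','rect2.png']
from m import *
save("sc3.png",im[205:260,180:240].clip(0,255).astype(np.uint8),5)
a=cv2.imread("pics/rect2.png"); a=cv2.resize(a,(400,325)); b=cv2.imread("pics/sc3.png"); b=cv2.resize(b,(355,325)); cv2.imwrite("pics/both.png",np.hstack([a,b]))
E
```

```text
rider px 205.30583024962397 235.1569507292227 cab [-0.0794  0.0889]
if centroid is top face: [-0.0842  0.0923]
0.072 X=-115..-36: [138 137 136 136 136 136 137 137 138 139 141 140 137 126 107  85  64  50
  47  50  57  61  70  80  91 105 115 128 132 138 141 139 142 141 142 143
 143 142 142 141]
0.076 X=-115..-36: [135 134 134 134 134 134 135 136 138 141 143 144 142 132 114  95  71  59
  63  69  82  94 108 125 136 147 152 157 159 161 162 162 163 162 163 163
 162 162 161 161]
0.08 X=-115..-36: [133 133 133 133 134 134 135 138 140 141 144 144 141 132 116  99  90  93
 105 116 130 139 148 157 159 163 163 164 165 164 165 165 165 166 166 165
 165 164 164 164]
0.084 X=-115..-36: [133 133 133 134 135 135 136 134 132 128 127 125 123 119 115 115 124 135
 148 154 159 162 163 165 164 164 163 163 163 163 163 164 165 165 166 165
 165 165 165 164]
0.088 X=-115..-36: [141 140 141 142 141 140 136 128 119 107 101  99 101 109 121 135 149 158
 165 167 167 168 167 167 167 166 164 163 162 162 164 166 168 168 168 169
 168 168 167 167]
0.092 X=-115..-36: [161 161 163 162 160 159 152 144 131 115 103  96  98 111 131 144 159 168
 172 174 174 175 175 175 175 174 173 172 172 172 174 175 176 176 176 176
 175 176 175 175]
0.096 X=-115..-36: [170 173 174 174 173 171 169 162 146 127 110  98  99 113 132 146 162 169
 172 174 175 177 178 177 176 176 178 178 178 178 179 181 181 181 181 181
 181 181 181 181]
12.55 [0.47234591 0.14580701 0.07149654] bar X -0.1245 [ 9.09981435 -0.95912058 -1.15428959]
```

View pics/both.png

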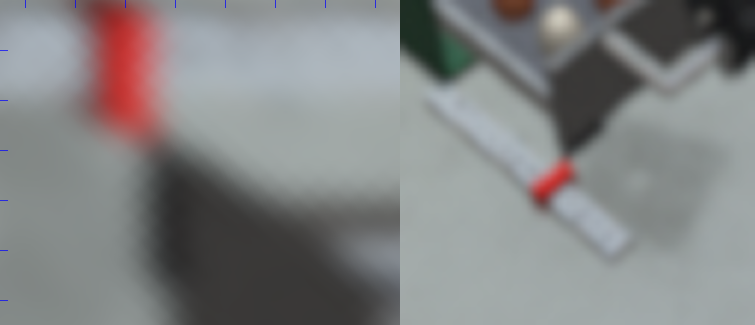

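The left half shows the rider at (125, 75). In this plane it appears about 5 mm too far out because it is lower. The pointer tip at (160, 145) works out to X ≈ -83. As a cross-check, I'll find the shut pointer in the earlier unobstructed overhead frame and add the measured travel.

```bash
python3 - <<'E' | sed -n '/TOP/,$p'
import m
from m import *
T=np.load("topI1.npy").astype(np.float32); c,_,_,R,t=cam("top"); m.im=T; m.c,m.R,m.t=c,R,t
xs=np.arange(-.024,.012,.001); print("TOP", (xs*1e3).round().astype(int).tolist())
for Y in np.arange(.070,.101,.002): print(round(Y,3), m.rect(xs,[Y],.027)[0].mean(-1).astype(int).tolist())
E
```

```text
m.py:21: RuntimeWarning: The iteration is not making good progress, as measured by the 
 improvement from the last ten iterations.
  s=fsolve(lambda q:(sil(*q)-[cu,cv_]),[-.082,.09]); print("rider px",cu,cv_,"cab",s.round(4))
Traceback (most recent call last):
AttributeError: 'numpy.ndarray' object has no attribute 'im' and no __dict__ for setting new attributes
```

```bash
python3 - <<'E' 2>&1 | sed -n '/TOP/,$p'
from h import *
import m
T=np.load("topI1.npy").astype(np.float32); c,_,_,R,t=cam("top"); m.im=T; m.c,m.R,m.t=c,R,t
xs=np.arange(-.024,.012,.001); print("TOP", (xs*1e3).round().astype(int).tolist())
for Y in np.arange(.068,.101,.002): print(round(Y,3), m.rect(xs,[Y],.027)[0].mean(-1).astype(int).tolist())
E
```

```text
TOP [-24, -23, -22, -21, -20, -19, -18, -17, -16, -15, -14, -13, -12, -11, -10, -9, -8, -7, -6, -5, -4, -3, -2, -1, 0, 1, 2, 3, 4, 5, 6, 7, 8, 9, 10, 11]
0.068 [138, 139, 140, 139, 138, 137, 137, 137, 137, 136, 136, 136, 136, 136, 132, 128, 120, 103, 83, 64, 47, 41, 41, 38, 36, 35, 36, 38, 40, 42, 41, 41, 49, 58, 71, 87]
0.07 [139, 138, 138, 139, 139, 139, 138, 137, 135, 135, 136, 136, 136, 135, 130, 123, 114, 98, 80, 66, 51, 44, 44, 42, 39, 37, 36, 37, 39, 42, 41, 42, 50, 59, 70, 87]
0.072 [139, 139, 138, 138, 139, 139, 138, 138, 137, 137, 136, 136, 135, 135, 131, 123, 115, 101, 82, 67, 54, 45, 44, 43, 40, 39, 39, 39, 40, 43, 43, 43, 48, 55, 63, 77]
0.074 [139, 139, 139, 138, 138, 138, 138, 138, 137, 137, 137, 137, 136, 135, 132, 124, 116, 105, 87, 74, 60, 48, 43, 41, 38, 38, 40, 41, 42, 44, 44, 42, 44, 50, 58, 71]
0.076 [138, 138, 138, 138, 138, 138, 137, 135, 133, 132, 132, 133, 131, 129, 125, 116, 108, 98, 83, 69, 56, 44, 38, 35, 33, 33, 34, 36, 38, 40, 41, 39, 40, 49, 59, 71]
0.078 [130, 128, 126, 125, 125, 126, 127, 125, 122, 119, 119, 120, 119, 118, 116, 109, 99, 89, 75, 62, 5
[... 1348 characters left out ...]
3, 152, 151, 149, 148, 146, 145, 143, 140, 137, 138, 142, 147, 151, 152, 152, 153, 155, 156, 156, 155, 152, 149, 148, 144, 132, 119, 102, 82]
0.096 [148, 150, 150, 149, 147, 145, 143, 143, 141, 139, 136, 133, 133, 134, 134, 133, 132, 133, 136, 140, 143, 145, 145, 146, 147, 149, 150, 150, 149, 148, 148, 147, 139, 132, 122, 105]
0.098 [139, 140, 141, 140, 138, 137, 137, 138, 138, 138, 137, 135, 135, 135, 135, 135, 136, 136, 138, 139, 140, 140, 139, 139, 139, 140, 141, 142, 143, 142, 142, 141, 138, 137, 135, 126]
0.1 [136, 136, 135, 135, 135, 135, 136, 137, 138, 138, 138, 137, 137, 138, 138, 138, 137, 136, 136, 137, 138, 139, 139, 138, 138, 137, 137, 137, 138, 139, 139, 138, 137, 137, 138, 136]
```

The two cameras agree. The overhead frame puts the pointer at -3.8 mm when shut, and 78.4 mm of travel brings it to -82.2 mm. The rider is at -82.0 mm in the same camera. The tray is gripped and still, so I'll hand the job in.

```bash
python3 - <<'E'
from workcell import bot
o=bot.get_obs(); print(o["clock"],o["eef_pos"],o["grasp_force"],abs(o["joint_vel"]).max() if hasattr(o["joint_vel"],"max") else o["joint_vel"])
print(bot.job_done())
E
```

```text
13.25 [0.47235733 0.14579043 0.07148723] 58.988826870918274 0.0010786548929927334
the job is handed in; nothing more can be done
None
```

I handed the job in at 13.25 s: the door is open to about 105°, and the gripper holds the tray still by its handle, with the pointer within about 1 mm of the rider's middle by my camera measurements.

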